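# Lift the display case's heavy lid with its lever

## Task

Open the heavy lid of the red-brown jewellery case with its lever. First push the wooden chock by its orange peg, sliding it along the table until it is clear of the lever, then press the lever's long end (black rubber pad) all the way down to the table and finish while holding it down there, with the lid raised. Grasp and lift nothing, keep the lever seated on its stand, touch neither the case, its lid nor the stand, and leave everything else where it is.

Things in the scene. Friction and masses are not known exactly. Their poses are not given: they have to be found in the camera images.
- case: fixed unit: red-brown jewellery case and the grey fulcrum stand of its lid lifter. Origin on the table below the fulcrum bar; +x points from the stand to the case, -x along the lever's long arm (towards the robot within about 17 degrees), +y left when looking along +x, z up. Case 155 x 290 x 80 mm high, x = 125 to 280 mm
- fulcrum (a point): centre of the fulcrum bar (16 mm thick, along y), 70 mm above the table, between two grey cheeks 46 mm long (x), 108 mm high, outer faces at y = +-30.5 mm, on a steel plate 10 mm high, 85 mm wide, x = -40 to 126 mm
- lid_lip (a point): top of the front edge of the brass lip (70 mm wide) on the lid's front, carried by the lid; its z axis is square to the lid. Closed it stands 82 mm above the table, with the lever fully down about 57 mm higher and the lid open by about 0.27 rad. The lid (top at 114 mm when closed) weighs about 2 kg, is hinged on the far (+x) edge of the case and falls shut when the lever is let go
- lever: loose blue lever lying on the fulcrum bar, 325 x 32 x 12 mm; its steel nose (short end, 90 mm) is under the lid's brass lip and its long arm (230 mm) rises towards the robot at 17 degrees. Two lugs under it straddle the bar. Origin on the bar's axis; at rest its axes are parallel to the case's and they turn with the lever
- lever_pivot (a point): lever's own pivot point, on the fulcrum bar's axis while the lever is seated
- lever_pad (a point): centre of the top of the black rubber pad, 52 x 52 mm, on the lever's long end, 207 mm from the pivot. At rest about 154 mm above the table; at full press about 30 mm, sloping down 18 degrees towards the robot. Pressing takes about 3 N at the pad (2 to 5 N), then the foot meets the table
- lever_foot (a point): underside of the rubber foot below the pad; about 129 mm above the table at rest, 0 when the lever is fully down
- chock: loose light-wood chock on the table, 0.25 kg: a foot 36 mm wide (x), 18 mm high, y = +18 to -165 mm; on it a 36 x 36 mm block up to 100 mm height, and an orange peg at y = -145 mm. Origin on the underside below the block's centre. The block stands under the lever's long arm, 140 to 190 mm from the fulcrum, 20 to 35 mm of air above it, and stops the lever early in its stroke
- chock_peg (a point): top centre of the orange peg: 20 mm thick, upright, top 85 mm above the table, bottom on the chock's foot at 18 mm. Between peg and block is a 117 mm gap above the foot: a finger can go down there and push the peg outwards, away from the lever
- ring_box: bystander: small closed hardwood ring box, 52 x 62 x 39 mm, beside the lever on the side away from the chock's peg; origin at the centre of its underside
- jar: bystander: clear plastic jar with brass lid, 50 mm across, 60 mm high, next to the fulcrum stand on the peg's side; origin at the centre of its underside
- polish: bystander: amber polish bottle, 56 mm across, 150 mm high; origin at the centre of its underside
- tape_roll: bystander: roll of brown packing tape lying flat, 90 mm across, 48 mm high; origin at the centre of its underside
- screwdriver: bystander: screwdriver lying on the table
- small_carton: bystander: small taped cardboard carton, 110 x 90 x 70 mm; origin at the centre of its underside
Things that resemble listed ones, but are neither listed nor needed, are in the scene too. What is meant by the chock is not pink or turquoise, and is the larger of those in its own colour.

How it is judged:
On the way, in this order (a step that is already met when the one before it is completed fails the run):
1. the chock is pushed clear of the lever ((y of chock in the frame of case above 0.036 m or y of chock in the frame of case below -0.036 m or x of chock in the frame of case below -0.26 m)), for 0.2 s.
2. the lever is pressed down and the lid is up (angle between lid_lip's own z axis and vertical above 0.23 rad and height (world z) of lever_foot below 0.015 m), for 0.3 s.
At the end, for the whole second after the job is handed in: Lid open over 0.23 rad, lever foot under 15 mm above the table, fingers still pressing the lever (over 0.5 N), lever on its fulcrum within 15 mm, chock upright on the table with its block centre over 36 mm to the side of the lever line, or beyond its long end (all of step 2 and contact force between the fingers and lever above 0.5 N and distance between lever_pivot and fulcrum below 0.015 m and (y of chock in the frame of case above 0.036 m or y of chock in the frame of case below -0.036 m or x of chock in the frame of case below -0.26 m) and height (world z) of chock below 0.01 m and angle between chock's own z axis and vertical below 0.15 rad); the arm keeps its last pose, push and grip.
It fails at once if the chock is lifted or tipped (height (world z) of chock above 0.015 m or angle between chock's own z axis and vertical above 0.35 rad).
It fails at once if the lever is lifted or shoved off its fulcrum (distance between lever_pivot and fulcrum above 0.02 m).
It fails at once if the robot touches the case, its lid or the stand (contact force between any of the fingers, the arm and case above 1 N).
It fails at once if a bystander is moved by more than 30 mm (distance of any of ring_box, jar, polish, tape_roll, screwdriver, small_carton from where it was at the start of the episode above 0.03 m).
It also fails if it takes over 48 s, if anything falls off the work surface, if the arm or the gripper's body presses on something with over 40 N, if the wrist force passes 120 N, or if a joint passes its speed limit or range.

## Robot

A 7-joint arm with a two-finger parallel gripper is mounted at the origin on the work surface. World frame = base frame: x ahead of the robot, y to its left, z up, the work surface at z = 0. Lengths are in m, angles in rad, forces in N, time in s.
With the tool pointing down it reaches from about 0.4 to 0.85 m from the base axis. Payload 10.4 kg.
Tool frame: the origin (TCP) lies on the mounting face of the last link; the fingertips stand 173 mm ahead of it and the grasp point (between the pads) lies 155 mm ahead of it (tcp_to_grasp is the distance from the TCP to the grasp point, in m); z points along the fingers, y is the direction in which the jaws open and shut (so a half turn about z gives the same grasp; the last joint's range is limited). The gripper opens to 85 mm and grips with 20 to 120 N. Pads are 22 mm wide; open, the fingers measure 114 mm over their backs; the gripper's body (76 mm by 85 mm) begins 54 mm behind the grasp point. The pads swing forward as they close: fully open they stand 13 mm farther back than shut.
Start: joints at [-1.326, 0.332, -0.065, 1.46, 0.022, 1.35, -0.088], TCP at [0.165, 0.603, 0.405] pointing down, gripper open.
Joint ranges: [-2.6, 2.6], [-0.5, 2.12], [-1.47, 1.34], [0.16, 2.42], [-1.27, 4.41], [0.06, 2.06], [-2.6, 2.6]. Speed limits (rad/s): [2.22, 2.22, 2.79, 2.79, 3.14, 3.14, 3.14].

## Interface

Orientations are given as a 3x3 rotation matrix whose columns are the frame's x, y, z axes.
In Python, from workcell import * gives the robot as it stands. The module is installed in compiled form; this text tells all that it offers.
- The arm moves only by the tool servo_tool, never from a script. Its argument "commands" is a list of rows, each a list of 7 numbers: the shift along the tool's x, y, z each as a share of 0.8 m, from -1 to 1, then the turn, a rotation vector about the tool's x, y, z each as a share of pi/2 rad, from -1 to 1, then the opening, from -1 (shut) to 1 (fully open), so that 0 is half open. A call has 1 to 8 rows; each row is the pose to reach, as a shift and turn from the pose measured when the call began, along the tool's axes at that moment; what a row does not reach only later rows make up. A row lasts 1/12 s, in which the tool goes at most 41.7 mm and 7.16 degrees, less where a joint would pass 70% of its speed; a pose out of reach is approached as far as the arm can. A call with a number of a shift or a turn outside -1 to 1 is refused whole. A call with a gripper value outside its range is refused whole. The fingers move at their own pace and stop on an object; "grip_force" is the grip in N (left out, the last holds). Time passes only in rows, so rows that repeat a pose let the fingers close. It gives the time, the measured TCP pose, the force and the opening at its end, in the units of the state.
- observe(): the state, without advancing time (a new reading comes with each control period).
- camera(name): name is "scene" or "top" or "wrist"; returns (picture, depth): 384x512x3 uint8, blue, green, red; 384x512 float32, m along the optical axis (not along the pixel's ray), 0 where there is no reading.
- get_calibration(name): a dict with "fov_y" (degrees; the focal length in pixels is half the picture's height over the tangent of half this angle, whatever the lens; pixels are square), "cx", "cy" (the principal point, pixels), "pose" (4x4, takes a point from camera to world coordinates). Camera axes: x right, y down, z forward; pixel columns grow to the right and rows downward; lengths in m; the calibration is good to about 2 mm. A picture is of the moment at which its call begins: read the wrist's pose just before it. get_calibration takes no time and is no camera call; for the wrist camera it gives the pose at the moment of the call.
- finish_job(): hands the job in, once; it reports no verdict.
The state is a dict: "clock": time; "q": joint angles; "qd": joint speeds; "tau": joint torques, N m; "tcp_pos": TCP position; "orientation": TCP orientation; "wrist_force": force on the tool from outside, world axes, zero at the start; "wrist_torque": the same for the moment, N m; "gripper_width": finger opening in m.
Only numpy, scipy, OpenCV 4.12 (cv2) and the standard library are available. Lean on these libraries where they do the work, as an engineer would, in place of code of your own. Each camera call takes 0.05 s, during which the arm holds its last target.

## Working session

There is one attempt and no reset: what is moved stays moved. The work goes in short steps, Python scripts to look and compute and a tool call to move; the robot and the scene stay as the last step left them, time stands still between calls to the robot, and variables do not carry over. Pictures are saved under pics/ and viewed, and the job is handed in when it is done.

Besides the shell and the picture viewer there is one more tool, called as a command line: name --pt "numbers of a row" for each row, then --argument value for the rest. servo_tool: Moves the arm, as the interface text tells. Shift numbers are shares of 0.8 m and turn numbers shares of pi/2 rad, none past 1 either way. Its arguments: {"type":"object","properties":{"commands":{"type":"array","items":{"type":"array","items":{"type":"number"}}},"grip_force":{"type":"number"}},"required":["commands"]}

```bash
mkdir -p pics
cat > h.py <<'E'
from workcell import *
import numpy as np, cv2
def snap(n,tag):
    c=get_calibration(n); p,d=camera(n)
    cv2.imwrite(f'pics/{tag}.png',p); np.savez(f'{tag}.npz',p=p,d=d,pose=c['pose'],f=192/np.tan(np.radians(c['fov_y'])/2),cx=c['cx'],cy=c['cy'])
def pt(tag,u,v):
    z=np.load(f'{tag}.npz'); d=z['d'][v,u]
    q=np.array([(u-z['cx'])/z['f']*d,(v-z['cy'])/z['f']*d,d,1]); return (z['pose']@q)[:3]
def cloud(tag):
    z=np.load(f'{tag}.npz'); d=z['d']; v,u=np.mgrid[:d.shape[0],:d.shape[1]]
    q=np.stack([(u-z['cx'])/z['f']*d,(v-z['cy'])/z['f']*d,d,np.ones_like(d)],-1)
    w=(q@z['pose'].T)[...,:3]; w[d==0]=np.nan; return w
def crop(tag,x0,y0,x1,y1,k,name):
    p=cv2.imread(f'pics/{tag}.png')[y0:y1,x0:x1]; cv2.imwrite(f'pics/{name}.png',cv2.resize(p,None,fx=k,fy=k,interpolation=cv2.INTER_CUBIC))
E
python3 - <<'E'
from h import *
s=observe(); print(s)
snap('scene','s0'); snap('top','t0')
for n in('scene','top'): print(get_calibration(n))
E
```

```text
{'clock': 0.0, 'q': array([-1.32557878,  0.33288863, -0.06470772,  1.46095432,  0.02158349,
        1.34992129, -0.08851161]), 'qd': array([ 7.81608881e-04, -2.79250333e-04, -9.81172215e-04, -1.42502954e-03,
        3.96100989e-04, -5.49082922e-05,  1.11271663e-03]), 'tau': array([-2.41664375e-04, -6.25425982e+01,  4.91106219e-02, -3.91618860e+01,
        1.61394873e-02,  9.49028326e-03,  4.81498489e-05]), 'tcp_pos': array([0.16534456, 0.60259298, 0.4038991 ]), 'orientation': array([[-9.64354262e-01,  2.64614323e-01, -3.41279595e-04],
       [ 2.64614538e-01,  9.64353193e-01, -1.43679224e-03],
       [-5.10817381e-05, -1.47588426e-03, -9.99998910e-01]]), 'wrist_force': array([-0.27063135, -0.12407132,  0.05043323]), 'wrist_torque': array([ 0.01359527,  0.00474812, -0.06674831]), 'gripper_width': 0.08507849555692232}
{'fov_y': 54.66841321661077, 'cx': 256.7789432211711, 'cy': 198.13347388029192, 'pose': array([[ 9.32388849e-02,  7.68008911e-01, -6.33615675e-01,
         1.35087074e+00],
       [ 9.95643038e-01, -7.11517838e-02,  6.02690941e-02,
        -1.11416354e-01],
       [ 1.20431578e-03, -6.36474459e-01, -7.71296838e-01,
         1.06083117e+00],
       [ 0.00000000e+00,  0.00000000e+00,  0.00000000e+00,
         1.00000000e+00]])}
{'fov_y': 53.513357752182515, 'cx': 258.651401030867, 'cy': 192.8002949631795, 'pose': array([[ 0.02477188, -0.98791063,  0.15303251,  0.38590941],
       [-0.99939317, -0.02822228, -0.02041556, -0.03518096],
       [ 0.02448767, -0.15243392, -0.98801025,  1.24738015],
       [ 0.        ,  0.        ,  0.        ,  1.        ]])}
```

View pics/s0.png

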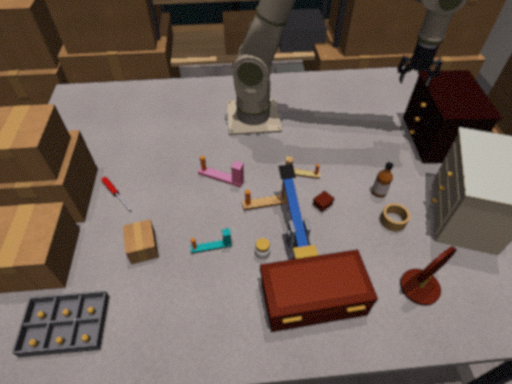

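View pics/t0.png

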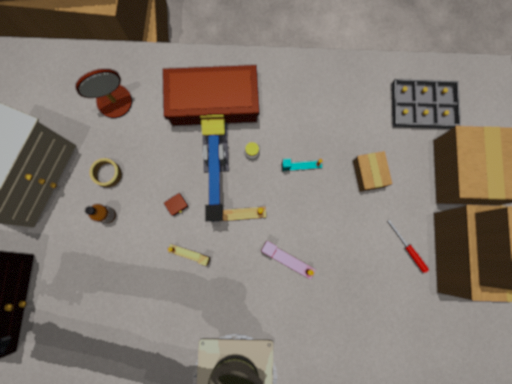

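Run:
```python
from h import *
crop('t0',150,90,330,290,4,'t0c'); crop('s0',180,140,350,270,4,'s0c')
```

```text
(no output)
```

View pics/t0c.png

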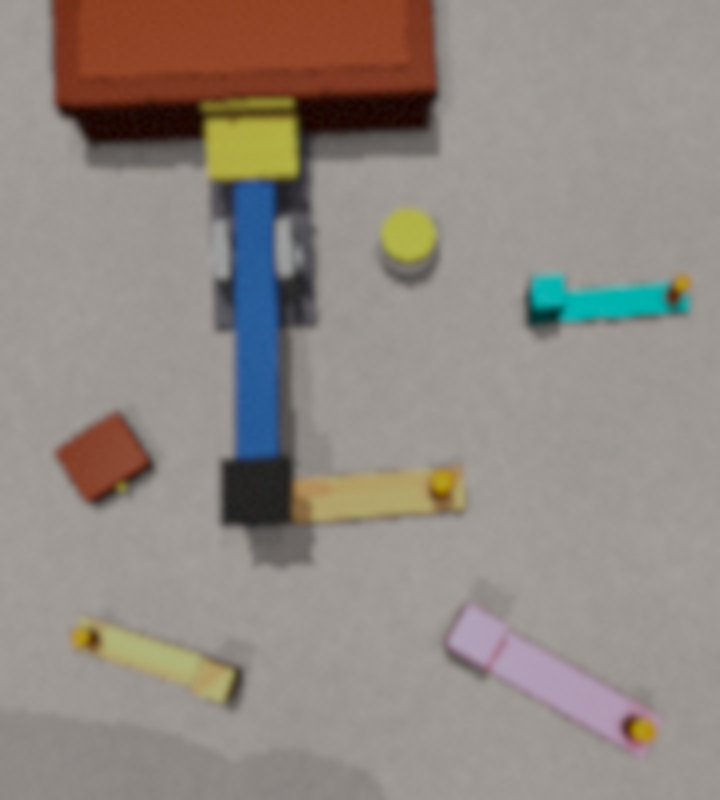

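View pics/s0c.png

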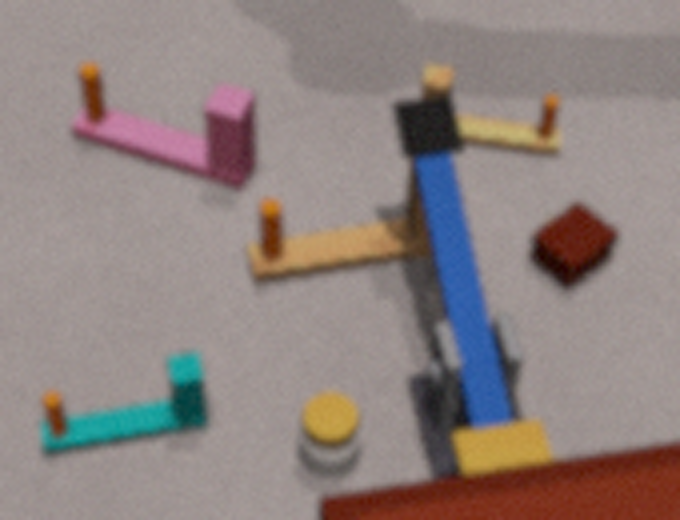

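The top crop shows these candidates:
- The wooden chock under the lever, with its peg at about (260,211) in the full top picture. It is the larger of the two wood-coloured ones, so this is the one I want.
- The small wooden one at (189,255), peg at (171,249).
- The pink one at (288,260).
- The turquoise one at (302,165).

The pad is at about (214,213). I'll measure next.

Run:
```python
from h import *
for tag in ('t0','s0'):
    w=cloud(tag); p=cv2.imread(f'pics/{tag}.png'); hsv=cv2.cvtColor(p,cv2.COLOR_BGR2HSV).astype(int)
    H,S,V=hsv[...,0],hsv[...,1],hsv[...,2]
    reg=(w[...,0]>.25)&(w[...,0]<.85)&(abs(w[...,1])<.3)
    blue=reg&(H>100)&(H<125)&(S>120)&(w[...,2]>.04)
    b=w[blue]; c=b.mean(0); u,s,vt=np.linalg.svd(b-c); a=vt[0]*np.sign(vt[0][0]); print(tag,'blue',len(b),c,a,'yaw',np.degrees(np.arctan2(a[1],a[0])),'pitch',np.degrees(np.arcsin(a[2])))
    blk=reg&(V<50)&(w[...,2]>.13)&(w[...,2]<.18)&(w[...,0]<.55); k=w[blk]; print('pad',len(k),np.nanmedian(k,0) if len(k) else '')
    cs=w[reg&(w[...,2]>.105)&(w[...,2]<.122)&((H<12)|(H>170))&(w[...,0]>.55)]
    r=cv2.minAreaRect(cs[:,:2].astype(np.float32)); print('lid',r)
    org=reg&(w[...,2]>.05)&(w[...,2]<.1)&(H>5)&(H<25)&(S>150)
    n,l,st,ce=cv2.connectedComponentsWithStats(org.astype(np.uint8))
    for i in range(1,n):
        if st[i,4]>3: print('org',st[i],np.median(w[l==i],0),w[l==i].max(0))
print([pt('t0',u,v) for u,v in((260,211),(240,214),(214,213),(252,149),(176,204))])
```

```text
t0 blue 691 [0.63071794 0.08096206 0.1077569 ] [ 0.95279131  0.08635458 -0.29108694] yaw 5.17875402713744 pitch -16.92304089473188
pad 224 [0.49322038 0.06822726 0.15418249]
lid ((0.7558028697967529, 0.09677392244338989), (0.30010971426963806, 0.18816669285297394), 89.95552825927734)
org [196 115  30   5  52] [0.80268156 0.09609878 0.08908813] [0.81549808 0.14889002 0.09935088]
org [227 115   2   4   4] [0.81239682 0.04669571 0.07645047] [0.81629105 0.04705767 0.09839168]
org [229 115   3   4   7] [0.81068063 0.03786661 0.08874864] [0.81646656 0.04074112 0.09716443]
org [234 115   4   3   7] [0.81170078 0.02196546 0.08407936] [0.81846301 0.02544483 0.09243067]
org [239 114  10   4  16] [ 0.81682791 -0.00644006  0.07705285] [0.82155933 0.00942258 0.09762671]
org [253 114   5   2   7] [ 0.81574263 -0.0411977   0.0875905 ] [ 0.8164536  -0.03487297  0.09743427]
org [176 117   5   4  10] [0.79783105 0.20480477 0.09097582] [0.80293801 0.21294751 0.09981139]
org [180 117   5   4   7] [0.80335407 0.1911731  0.05966918] [0.80542997 0.20205391 0.09554907]
org [190 116   7   4   9] [0.80145567 
[... 979 characters left out ...]
13051 0.20769729 0.06212546] [0.39770874 0.2107812  0.06645305]
org [246 190   4  10  30] [ 0.52230049 -0.06597971  0.07633717] [ 0.5279861  -0.05950843  0.08795061]
org [191 239   4   5  13] [ 0.68703799 -0.25255947  0.06053948] [ 0.68919322 -0.24899885  0.06393506]
org [257 239  11  12 102] [ 0.7193095  -0.03402785  0.05900948] [ 0.73991116 -0.01744657  0.06465922]
org [294 246  23  13 202] [0.77150328 0.09031776 0.0815623 ] [0.79133934 0.12435899 0.08604659]
[array([ 0.50941289, -0.06468904,  0.08680633]), array([ 0.50531913, -0.00192937,  0.01693468]), array([0.49278014, 0.06900461, 0.15492564]), array([ 0.71071869, -0.03483159,  0.06283489]), array([0.52967116, 0.20199096, 0.03789472])]
```

```bash
cat >> h.py <<'E'
from scipy.spatial.transform import Rotation as R
F=np.array([.684,.0868]); YAW=np.radians(5.2)
def tocase(p):
    d=np.array(p)[:2]-F; c,s=np.cos(YAW),np.sin(YAW); return np.array([c*d[0]+s*d[1],-s*d[0]+c*d[1]])
def plan(target,yaw=None):
    # target TCP pos; yaw = heading (rad) of tool y axis in world, tool straight down
    s=observe(); O=s['orientation']; p=s['tcp_pos']
    if yaw is None: T=O
    else:
        y=np.array([np.cos(yaw),np.sin(yaw),0]); z=np.array([0,0,-1.]); T=np.stack([np.cross(y,z),y,z],1)
    sh=O.T@(np.array(target)-p); rv=R.from_matrix(O.T@T).as_rotvec()
    print('dist',np.linalg.norm(sh).round(4),'shift',(sh/.8).round(4),'turn',(rv/(np.pi/2)).round(4))
E
python3 - <<'E'
from h import *
for tag in('t0','s0'):
    w=cloud(tag);p=cv2.imread(f'pics/{tag}.png'); S=cv2.cvtColor(p,cv2.COLOR_BGR2HSV)[...,1]
    m=(w[...,0]>.46)&(w[...,0]<.56)&(w[...,1]>-.12)&(w[...,1]<.03)&(w[...,2]>.010)&(w[...,2]<.026)&(S>70)
    b=w[m]; print(tag,len(b)); r=cv2.minAreaRect(b[:,:2].astype(np.float32)); print(r)
    print(b.min(0),b.max(0)); A=np.polyfit(b[:,1],b[:,0],1); print('slope dx/dy',A)
print('peg case',tocase((.513,-.065)),'pad case',tocase((.4935,.0695)))
w=cloud('t0'); m=(w[...,2]>.03)&(w[...,0]>.3)&(w[...,0]<.6)&(w[...,1]<-.08)&(w[...,1]>-.4)
print('obstacles -y', w[m][::12].round(3))
plan((.513,-.02,.40),np.radians(92))
E
```

```text
t0 327
((0.5092846155166626, -0.026251479983329773), (0.03383321315050125, 0.11559662967920303), 5.928094863891602)
[ 0.48799571 -0.08302935  0.01019318] [0.53030974 0.02996762 0.02366636]
slope dx/dy [-0.07106106  0.50640389]
s0 260
((0.511830747127533, -0.0268939808011055), (0.03971483185887337, 0.11719777435064316), 5.5396223068237305)
[ 0.48982319 -0.08534162  0.01013231] [0.53528617 0.02999674 0.02574184]
slope dx/dy [-0.13305051  0.51077362]
peg case [-0.18405426 -0.13567708] pad case [-1.91283922e-01  3.67064316e-05]
obstacles -y [[ 0.6   -0.392  0.069]
 [ 0.595 -0.392  0.037]
 [ 0.416 -0.093  0.102]
 [ 0.41  -0.085  0.098]
 [ 0.407 -0.094  0.102]
 [ 0.404 -0.097  0.099]
 [ 0.401 -0.097  0.101]
 [ 0.398 -0.097  0.104]
 [ 0.395 -0.1    0.103]
 [ 0.392 -0.103  0.1  ]
 [ 0.386 -0.082  0.101]
 [ 0.383 -0.091  0.102]
 [ 0.377 -0.097  0.1  ]
 [ 0.335 -0.212  0.071]
 [ 0.333 -0.219  0.084]
 [ 0.33  -0.229  0.082]
 [ 0.324 -0.219  0.087]]
dist 0.7131 shift [-0.625  -0.6356  0.0058] turn [-8.000e-04 -1.000e-04 -1.927e-01]
```

The frames agree: the pad is at case y≈0 and the chock is about parallel to the case (5.7° against 5.2°). Its peg is at (0.513,-0.065), which puts the block at case y≈+0.009. Next is the transit over the gap.

Run:
```python
from h import *
plan((.509,-.022,.404),np.radians(95.7))
```

```text
dist 0.7129 shift [-0.6208 -0.6393  0.0008] turn [-8.000e-04 -1.000e-04 -2.338e-01]
```

servo_tool --pt "-0.62 -0.64 0 0 0 -0.234 -1" --pt "-0.62 -0.64 0 0 0 -0.234 -1" --pt "-0.62 -0.64 0 0 0 -0.234 -1" --pt "-0.62 -0.64 0 0 0 -0.234 -1" --pt "-0.62 -0.64 0 0 0 -0.234 -1" --pt "-0.62 -0.64 0 0 0 -0.234 -1" --pt "-0.62 -0.64 0 0 0 -0.234 -1" --pt "-0.62 -0.64 0 0 0 -0.234 -1" --grip_force 60

```text
clock: 0.77
tcp_pos: [0.3261, 0.3083, 0.4045]
orientation: [[-0.995, -0.1, -0.001], [-0.1, 0.995, -0.001], [0.001, -0.001, -1.0]]
wrist_force: [0.5, 1.0, 0.0]
gripper_width: 0.0001
```

Run:
```python
from h import *
plan((.509,-.022,.404),np.radians(95.7))
```

```text
dist 0.3776 shift [-0.1863 -0.4336  0.001 ] turn [-0.0007 -0.0005  0.0002]
```

servo_tool --pt "-0.186 -0.434 0.001 -0.0007 -0.0005 0 -1" --pt "-0.186 -0.434 0.001 -0.0007 -0.0005 0 -1" --pt "-0.186 -0.434 0.001 -0.0007 -0.0005 0 -1" --pt "-0.186 -0.434 0.001 -0.0007 -0.0005 0 -1" --pt "-0.186 -0.434 0.001 -0.0007 -0.0005 0 -1" --pt "-0.186 -0.434 0.001 -0.0007 -0.0005 0 -1" --pt "-0.186 -0.434 0.001 -0.0007 -0.0005 0 -1" --pt "-0.186 -0.434 0.001 -0.0007 -0.0005 0 -1"

```text
clock: 1.43
tcp_pos: [0.4867, 0.0163, 0.4042]
orientation: [[-0.995, -0.1, 0.0], [-0.1, 0.995, 0.0], [-0.0, 0.0, -1.0]]
wrist_force: [0.1, 1.0, -0.3]
gripper_width: 0.0003
```

servo_tool --pt "-0.02 -0.05 0 0 0 0 -1" --pt "-0.02 -0.05 0 0 0 0 -1" --pt "-0.02 -0.05 0 0 0 0 -1"

```text
clock: 1.68
tcp_pos: [0.507, -0.0246, 0.4038]
orientation: [[-0.996, -0.095, -0.0], [-0.095, 0.996, -0.001], [0.0, -0.001, -1.0]]
wrist_force: [-0.0, 0.1, 0.5]
gripper_width: -0.0004
```

Run:
```python
from h import *
plan((.509,-.022,.404),np.radians(95.7))
print(observe()['tcp_pos'])
snap('wrist','w1')
crop('w1',0,0,512,384,1.5,'w1c')
```

```text
dist 0.0033 shift [-0.0028  0.003  -0.0003] turn [-0.0006 -0.0002 -0.003 ]
[ 0.50696459 -0.02459273  0.40378312]
```

View pics/w1c.png

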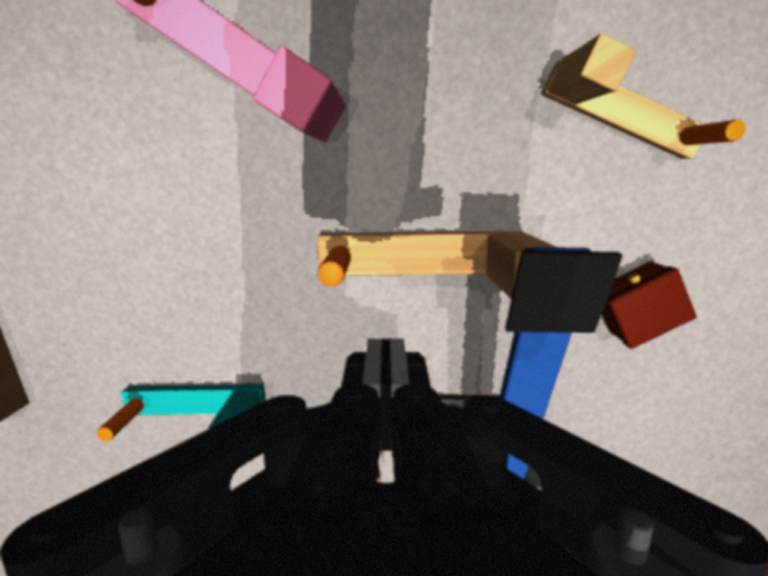

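The wrist view shows the chock's peg at about (221,182) and its foot running level to the block beneath the black pad (375,194). The finger's tip region is clear of both. I'll refine the points and check how wide the knuckles are.

Run:
```python
from h import *
s=observe();O=s['orientation'];p=s['tcp_pos']
for u,v in((221,182),(220,183),(222,181),(375,194),(344,220),(411,170),(340,200),(348,165)): print((u,v),pt('w1',u,v).round(4))
w=cloud('w1'); l=(w-p)@O
m=(l[...,2]<.2)&(l[...,2]>0); L=l[m]
for a in np.arange(0,.19,.02):
    k=L[(L[:,2]>=a)&(L[:,2]<a+.02)]
    if len(k): print(a.round(2),len(k),k.min(0).round(3),k.max(0).round(3))
```

```text
(221, 182) [ 0.5103 -0.0628  0.085 ]
(220, 183) [ 0.5114 -0.0637  0.0856]
(222, 181) [ 0.5091 -0.0618  0.0853]
(375, 194) [0.4906 0.0724 0.1543]
(344, 220) [0.5186 0.0539 0.1465]
(411, 170) [0.467  0.0933 0.1607]
(340, 200) [0.5002 0.0465 0.1484]
(348, 165) [0.4782 0.068  0.0902]
0.06 6758 [ 0.01  -0.061  0.069] [0.023 0.057 0.08 ]
0.08 24127 [-0.006 -0.064  0.08 ] [0.022 0.06  0.1  ]
0.1 10554 [-0.007 -0.053  0.1  ] [0.02 0.05 0.12]
0.12 3120 [-0.01  -0.038  0.12 ] [0.016 0.033 0.14 ]
0.14 983 [ 0.008 -0.016  0.14 ] [0.014 0.012 0.16 ]
0.16 291 [ 0.008 -0.015  0.16 ] [0.014 0.011 0.17 ]
```

The knuckles spread ±62 mm and would meet the pad edge or the peg top, so I'll turn the tool 90° to put the jaws along x. That presents the slim 22 mm side to the peg.

Run:
```python
from h import *
s=observe(); print(s['q'].round(2)); c=get_calibration('wrist')['pose']; print('cam in tool',(s['orientation'].T@(c[:3,3]-s['tcp_pos'])).round(3))
for a in(5.7,185.7): plan((.5075,-.024,.404),np.radians(a))
```

```text
[-0.58  0.06  0.57  1.8  -0.03  1.3   1.66]
cam in tool [0.071 0.    0.03 ]
dist 0.0018 shift [-0.0009 -0.002  -0.0004] turn [-3.00e-04 -3.00e-04  9.99e-01]
dist 0.0018 shift [-0.0009 -0.002  -0.0004] turn [ 3.000e-04 -3.000e-04 -1.001e+00]
```

servo_tool --pt "-0.001 -0.002 0 0 0 1.0 -1" --pt "-0.001 -0.002 0 0 0 1.0 -1" --pt "-0.001 -0.002 0 0 0 1.0 -1" --pt "-0.001 -0.002 0 0 0 1.0 -1" --pt "-0.001 -0.002 0 0 0 1.0 -1" --pt "-0.001 -0.002 0 0 0 1.0 -1" --pt "-0.001 -0.002 0 0 0 1.0 -1" --pt "-0.001 -0.002 0 0 0 1.0 -1"

```text
clock: 2.4
tcp_pos: [0.5071, -0.0221, 0.4035]
orientation: [[-0.619, 0.785, -0.001], [0.785, 0.619, 0.001], [0.001, -0.0, -1.0]]
wrist_force: [0.5, -0.3, -0.1]
gripper_width: 0.0001
```

Run:
```python
from h import *
print(observe()['q'].round(2))
plan((.5075,-.024,.30),np.radians(5.7))
```

```text
[-0.62  0.06  0.6   1.8  -0.04  1.3   0.66]
dist 0.1035 shift [-0.0023 -0.0011  0.1294] turn [-3.000e-04 -5.000e-04  3.616e-01]
```

servo_tool --pt "-0.0023 -0.001 0.02 0 0 0.362 -1" --pt "-0.0023 -0.001 0.04 0 0 0.362 -1" --pt "-0.0023 -0.001 0.07 0 0 0.362 -1" --pt "-0.0023 -0.001 0.1 0 0 0.362 -1" --pt "-0.0023 -0.001 0.13 0 0 0.362 -1" --pt "-0.0023 -0.001 0.13 0 0 0.362 -1" --pt "-0.0023 -0.001 0.13 0 0 0.362 -1" --pt "-0.0023 -0.001 0.13 0 0 0.362 -1"

```text
clock: 3.07
tcp_pos: [0.5078, -0.0232, 0.3008]
orientation: [[-0.103, 0.995, 0.0], [0.995, 0.103, 0.001], [0.001, 0.0, -1.0]]
wrist_force: [0.6, 0.2, 0.0]
gripper_width: -0.0
```

Run:
```python
from h import *
plan((.5075,-.024,.223),np.radians(5.7))
snap('wrist','w2');snap('scene','s2')
crop('s2',180,120,350,250,4,'s2c')
```

```text
dist 0.0778 shift [-0.0011 -0.0006  0.0972] turn [ 0.0003 -0.0006  0.0021]
```

View pics/w2.png

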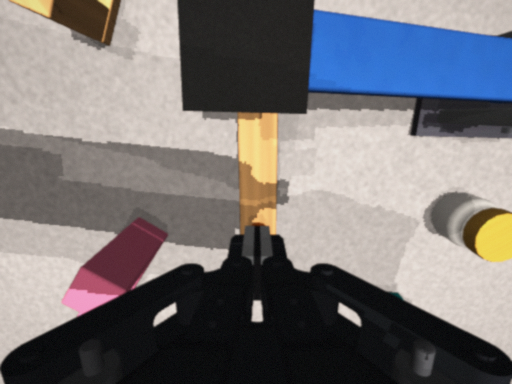

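View pics/s2c.png

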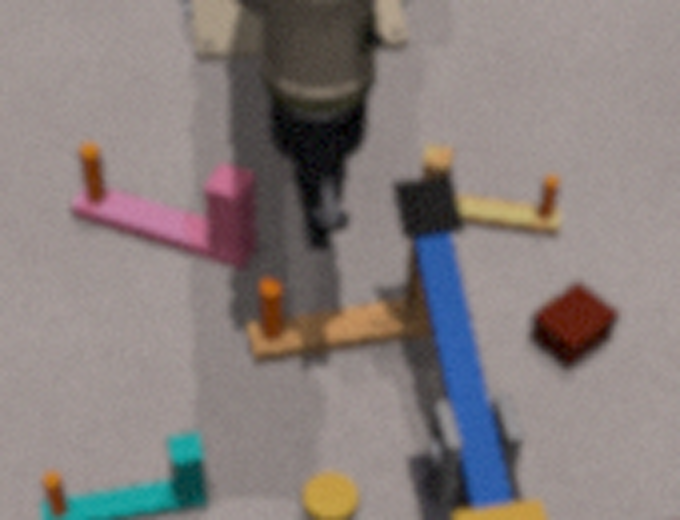

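The wrist view puts the fingertip (256,228) centred over the chock's foot (240–278). The scene view has the finger above the gap between peg and block, so I'll descend.

servo_tool --pt "-0.001 0 0.03 0 0 0.002 -1" --pt "-0.001 0 0.06 0 0 0.002 -1" --pt "-0.001 0 0.097 0 0 0.002 -1" --pt "-0.001 0 0.097 0 0 0.002 -1" --pt "-0.001 0 0.097 0 0 0.002 -1"

```text
clock: 3.58
tcp_pos: [0.5082, -0.0243, 0.2239]
orientation: [[-0.099, 0.995, 0.0], [0.995, 0.099, 0.001], [0.001, 0.0, -1.0]]
wrist_force: [-0.2, -0.4, 0.8]
gripper_width: 0.0001
```

Run:
```python
from h import *
b=np.array([.5075,-.024,.223]); d=np.array([.0993,-.995,0])
for k in(.02,.06,.13,.14): print(k,b+k*d); plan(b+k*d,np.radians(5.7))
snap('scene','s3')
crop('s3',180,120,350,250,4,'s3c')
```

```text
0.02 [ 0.509486 -0.0439    0.223   ]
dist 0.0197 shift [-0.0246 -0.0008  0.0011] turn [ 0.0001 -0.0005 -0.0005]
0.06 [ 0.513458 -0.0837    0.223   ]
dist 0.0597 shift [-0.0746 -0.0008  0.001 ] turn [ 0.0001 -0.0005 -0.0005]
0.13 [ 0.520409 -0.15335   0.223   ]
dist 0.1297 shift [-0.1621 -0.0007  0.0009] turn [ 0.0001 -0.0005 -0.0005]
0.14 [ 0.521402 -0.1633    0.223   ]
dist 0.1397 shift [-0.1746 -0.0007  0.0009] turn [ 0.0001 -0.0005 -0.0005]
```

View pics/s3c.png

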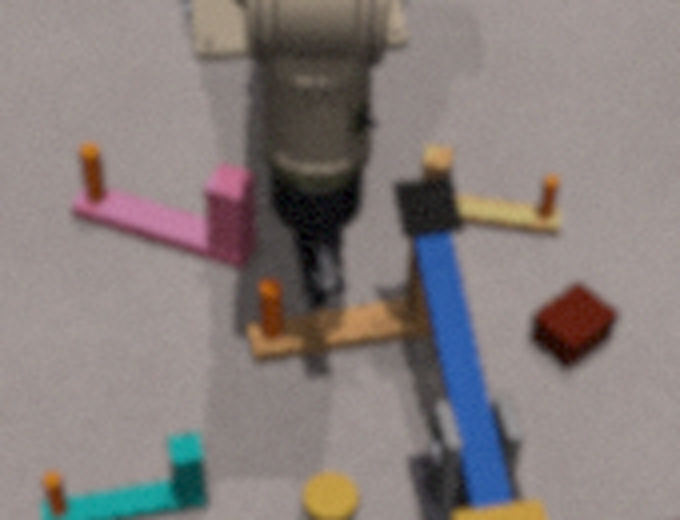

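servo_tool --pt "-0.008 0 0.001 0 0 0 -1" --pt "-0.016 0 0.001 0 0 0 -1" --pt "-0.024 0 0.001 0 0 0 -1" --pt "-0.032 0 0.001 0 0 0 -1" --pt "-0.04 0 0.001 0 0 0 -1" --pt "-0.048 0 0.001 0 0 0 -1" --pt "-0.056 0 0.001 0 0 0 -1" --pt "-0.064 0 0.001 0 0 0 -1"

```text
clock: 4.3
tcp_pos: [0.5139, -0.0758, 0.2242]
orientation: [[-0.098, 0.995, 0.002], [0.995, 0.098, 0.002], [0.001, 0.003, -1.0]]
wrist_force: [-0.3, 3.8, 3.9]
gripper_width: 0.0001
```

Run:
```python
from h import *
snap('scene','s4'); print(observe()['wrist_force'])
crop('s4',180,120,350,250,4,'s4c')
```

```text
[ 0.35824314 -0.14525327  0.76883421]
```

View pics/s4c.png

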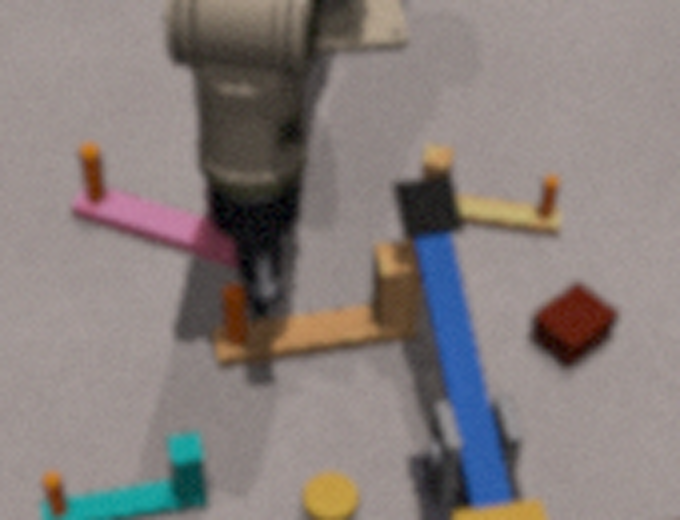

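The peg is being pushed straight and the block has come out from under the lever upright. I'll continue.

servo_tool --pt "-0.01 0 0 0 0 0 -1" --pt "-0.02 0 0 0 0 0 -1" --pt "-0.031 0 0 0 0 0 -1" --pt "-0.042 0 0 0 0 0 -1" --pt "-0.053 0 0 0 0 0 -1" --pt "-0.064 0 0 0 0 0 -1" --pt "-0.074 0 0 0 0 0 -1" --pt "-0.084 0 0 0 0 0 -1"

```text
clock: 5.02
tcp_pos: [0.5203, -0.1452, 0.224]
orientation: [[-0.097, 0.995, 0.002], [0.995, 0.097, 0.0], [0.0, 0.002, -1.0]]
wrist_force: [0.1, 0.8, -0.1]
gripper_width: 0.0001
```

servo_tool --pt "-0.008 0 0 0 0 0 -1" --pt "-0.012 0 0 0 0 0 -1" --pt "-0.012 0 0 0 0 0 -1"

```text
clock: 5.27
tcp_pos: [0.5211, -0.1559, 0.2241]
orientation: [[-0.095, 0.995, 0.002], [0.995, 0.095, -0.0], [-0.001, 0.002, -1.0]]
wrist_force: [0.4, 0.3, -0.2]
gripper_width: 0.0001
```

Run:
```python
from h import *
snap('scene','s5'); snap('top','t5'); print(observe()['wrist_force'])
crop('s5',180,120,350,250,4,'s5c')
w=cloud('s5');p=cv2.imread('pics/s5.png'); hsv=cv2.cvtColor(p,cv2.COLOR_BGR2HSV)
m=(w[...,0]>.46)&(w[...,0]<.57)&(w[...,1]>-.22)&(w[...,1]<.03)&(w[...,2]>.085)&(w[...,2]<.11)&(hsv[...,1]>70)
b=w[m]; print(len(b), b.mean(0),b.min(0),b.max(0),tocase(b.mean(0)))
```

```text
[ 0.83091656 -0.52719354 -0.3226502 ]
112 [ 0.51683641 -0.0437482   0.09635056] [ 0.49074951 -0.17981974  0.08547052] [ 0.53333806 -0.017238    0.102884  ] [-0.17830753 -0.11486045]
```

View pics/s5c.png

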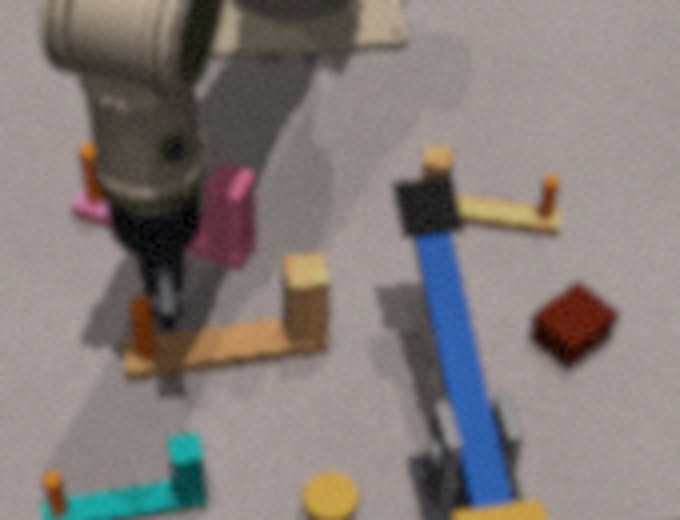

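The chock is upright with its block centre near case y≈-0.107, well clear. I'll back off the peg, rise, then go over the pad.

Run:
```python
from h import *
plan((.520,-.140,.224),np.radians(5.2))
plan((.520,-.140,.38),np.radians(5.2))
plan((.4925,.070,.38),np.radians(5.2))
```

```text
dist 0.015 shift [0.0187 0.0003 0.0001] turn [0.0015 0.0001 0.0037]
dist 0.1567 shift [ 0.0187  0.0008 -0.1949] turn [0.0015 0.0001 0.0037]
dist 0.2752 shift [ 0.2833 -0.0082 -0.195 ] turn [0.0015 0.0001 0.0037]
```

servo_tool --pt "0.019 0 0 0.0015 0 0.004 -1" --pt "0.019 0 -0.05 0.0015 0 0.004 -1" --pt "0.019 0 -0.1 0.0015 0 0.004 -1" --pt "0.019 0 -0.15 0.0015 0 0.004 -1" --pt "0.019 0 -0.195 0.0015 0 0.004 -1" --pt "0.06 -0.002 -0.195 0.0015 0 0.004 -1" --pt "0.11 -0.004 -0.195 0.0015 0 0.004 -1" --pt "0.16 -0.006 -0.195 0.0015 0 0.004 -1"

```text
clock: 6.03
tcp_pos: [0.5033, -0.0271, 0.3809]
orientation: [[-0.088, 0.996, 0.002], [0.996, 0.088, 0.0], [-0.0, 0.002, -1.0]]
wrist_force: [1.6, 0.7, -0.0]
gripper_width: -0.0001
```

Run:
```python
from h import *
plan((.4925,.070,.38),np.radians(5.2))
snap('wrist','w6')
w=cloud('w6'); p=cv2.imread('pics/w6.png'); hsv=cv2.cvtColor(p,cv2.COLOR_BGR2HSV)
m=(w[...,2]>.14)&(w[...,2]<.17)&(w[...,0]<.54)&(w[...,0]>.44)&(w[...,1]>.03)&(w[...,1]<.12)&(hsv[...,2]<70)
b=w[m]; print(len(b)); print(cv2.minAreaRect(b[:,:2].astype(np.float32)),np.median(b,0))
```

```text
dist 0.0977 shift [ 0.1221 -0.0027  0.0011] turn [ 0.0013  0.     -0.0015]
6386
((0.4928157329559326, 0.07196999341249466), (0.050384581089019775, 0.051711224019527435), 4.656801223754883) [0.49127874 0.07323825 0.15430782]
```

View pics/w6.png

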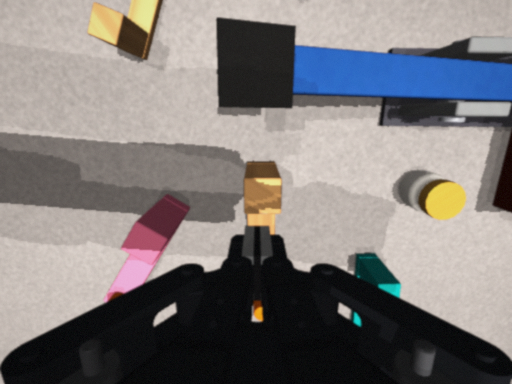

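The wrist view shows the pad at (256,63), the chock clear below the lever, and nothing else disturbed. The pad centre measures (0.493,0.072,0.154). I'll move over it.

servo_tool --pt "0.05 -0.001 0 0.0013 0 -0.0015 -1" --pt "0.09 -0.002 0 0.0013 0 -0.0015 -1" --pt "0.124 -0.003 0 0.0013 0 -0.0015 -1" --pt "0.124 -0.003 0 0.0013 0 -0.0015 -1" --pt "0.124 -0.003 0.015 0.0013 0 -0.0015 -1" --pt "0.124 -0.003 0.03 0.0013 0 -0.0015 -1" --pt "0.124 -0.003 0.04 0.0013 0 -0.0015 -1" --pt "0.124 -0.003 0.04 0.0013 0 -0.0015 -1"

```text
clock: 6.75
tcp_pos: [0.4902, 0.0803, 0.3469]
orientation: [[-0.101, 0.995, -0.004], [0.995, 0.101, 0.002], [0.002, -0.004, -1.0]]
wrist_force: [0.0, 0.1, -0.7]
gripper_width: 0.0001
```

Run:
```python
from h import *
print(observe()['tcp_pos'],observe()['wrist_force'])
# arc of pad centre
P0=np.array([.4925,.0715]); c=np.array([.9959,.0906])
for th in np.radians([-17,-8,0,8,18]):
    h=.207*np.cos(th)+.0245*np.sin(th); z=.07-.207*np.sin(th)+.0245*np.cos(th)
    h0=.207*np.cos(np.radians(17))-.0245*np.sin(np.radians(17))
    xy=P0-(h-h0)*c; edge=.012*abs(np.tan(th))
    print(np.degrees(th),xy,z); plan((xy[0],xy[1],z+edge+.173),np.radians(5.2))
```

```text
[0.49015216 0.08027628 0.34693158] [ 0.04660288  0.06721495 -0.74286404]
-17.0 [0.4925 0.0715] 0.1539504093987009
dist 0.0187 shift [-0.0113  0.0019  0.0204] turn [-0.0026 -0.0014  0.0064]
-8.0 [0.48176044 0.07052299] 0.12307039958290202
dist 0.0508 shift [-0.0112 -0.0114  0.0615] turn [-0.0026 -0.0014  0.0064]
0.0 [0.47635843 0.07003155] 0.0945
dist 0.0813 shift [-0.0112 -0.018   0.0993] turn [-0.0026 -0.0014  0.0064]
8.0 [0.47496892 0.06990515] 0.06545273578543494
dist 0.1084 shift [-0.0113 -0.0196  0.1335] turn [-0.0026 -0.0014  0.0064]
18.0 [0.47890832 0.07026352] 0.029334366813617164
dist 0.1415 shift [-0.0114 -0.0145  0.1759] turn [-0.0026 -0.0014  0.0064]
```

servo_tool --pt "-0.011 0 0 -0.0026 -0.0014 0.006 -1" --pt "-0.011 0 0 -0.0026 -0.0014 0.006 -1" --pt "-0.011 0 0 -0.0026 -0.0014 0.006 -1"

```text
clock: 7.0
tcp_pos: [0.4913, 0.0706, 0.3475]
orientation: [[-0.09, 0.996, 0.001], [0.996, 0.09, 0.0], [0.0, 0.001, -1.0]]
wrist_force: [-1.1, -0.8, -0.3]
gripper_width: -0.0001
```

Run:
```python
from h import *
print(observe()['tcp_pos'],observe()['wrist_force'])
P0=np.array([.4925,.0715]); c=np.array([.9959,.0906])
for th in np.radians([-17,-8,0,8,18]):
    h=.207*np.cos(th)+.0245*np.sin(th); z=.07-.207*np.sin(th)+.0245*np.cos(th)
    h0=.207*np.cos(np.radians(17))-.0245*np.sin(np.radians(17))
    xy=P0-(h-h0)*c; edge=.012*abs(np.tan(th))
    plan((xy[0],xy[1],z+edge+.173),np.radians(5.2))
```

```text
[0.49126799 0.07064839 0.34749371] [-1.07696994 -0.81608466 -0.34602702]
dist 0.0169 shift [0.0009 0.0016 0.0211] turn [ 0.0005 -0.0001 -0.0006]
dist 0.0506 shift [ 0.0009 -0.0119  0.0622] turn [ 0.0005 -0.0001 -0.0006]
dist 0.0814 shift [ 0.0009 -0.0187  0.1   ] turn [ 0.0005 -0.0001 -0.0006]
dist 0.1086 shift [ 0.0009 -0.0205  0.1342] turn [ 0.0005 -0.0001 -0.0006]
dist 0.1418 shift [ 0.0009 -0.0156  0.1766] turn [ 0.0005 -0.0001 -0.0006]
```

Pressing down along the pad's arc, in stages.

servo_tool --pt "0.001 0 0.015 0 0 0 -1" --pt "0.001 0 0.022 0 0 0 -1" --pt "0.001 -0.003 0.03 0 0 0 -1" --pt "0.001 -0.006 0.038 0 0 0 -1" --pt "0.001 -0.008 0.046 0 0 0 -1" --pt "0.001 -0.01 0.054 0 0 0 -1" --pt "0.001 -0.012 0.062 0 0 0 -1" --pt "0.001 -0.012 0.062 0 0 0 -1"

```text
clock: 7.67
tcp_pos: [0.4813, 0.0706, 0.2968]
orientation: [[-0.09, 0.996, 0.0], [0.996, 0.09, -0.0], [-0.0, 0.0, -1.0]]
wrist_force: [2.3, 0.9, 3.0]
gripper_width: -0.0001
```

Run:
```python
from h import *
snap('scene','s7');snap('wrist','w7'); print(observe()['wrist_force'])
crop('s7',180,120,350,250,4,'s7c')
P0=np.array([.4925,.0715]); c=np.array([.9959,.0906])
for th in np.radians([-8,0,8,18]):
    h=.207*np.cos(th)+.0245*np.sin(th); z=.07-.207*np.sin(th)+.0245*np.cos(th)
    h0=.207*np.cos(np.radians(17))-.0245*np.sin(np.radians(17))
    xy=P0-(h-h0)*c; edge=.012*abs(np.tan(th))
    plan((xy[0],xy[1],z+edge+.173),np.radians(5.2))
```

```text
[-0.86617632 -0.05933764  2.61320914]
dist 0.0002 shift [-0.0001  0.0002 -0.    ] turn [ 0.0002 -0.     -0.0006]
dist 0.0307 shift [-0.0001 -0.0066  0.0378] turn [ 0.0002 -0.     -0.0006]
dist 0.058 shift [-0.0001 -0.0083  0.072 ] turn [ 0.0002 -0.     -0.0006]
dist 0.0916 shift [-1.000e-04 -3.400e-03  1.144e-01] turn [ 0.0002 -0.     -0.0006]
```

View pics/s7c.png

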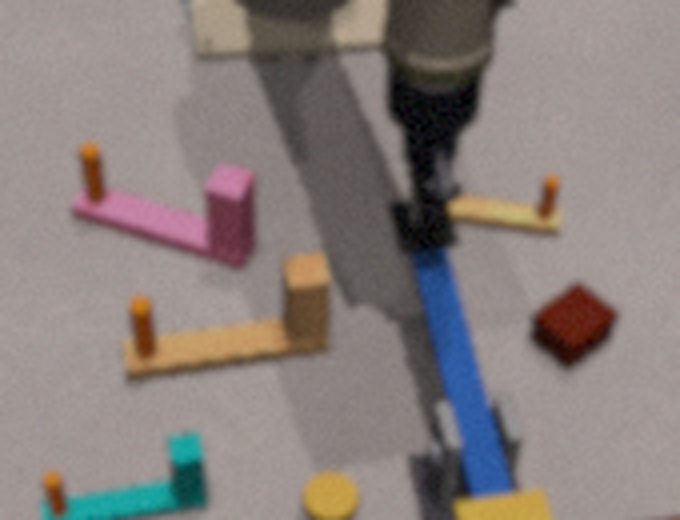

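View pics/w7.png

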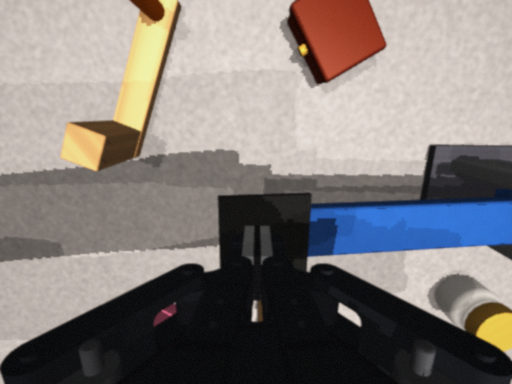

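The finger is centred on the pad, the force is about 3 N, and the lever and lid are moving together. I'll press on.

servo_tool --pt "0 -0.002 0.012 0 0 0 -1" --pt "0 -0.0045 0.025 0 0 0 -1" --pt "0 -0.0065 0.038 0 0 0 -1" --pt "0 -0.0075 0.05 0 0 0 -1" --pt "0 -0.008 0.062 0 0 0 -1" --pt "0 -0.008 0.074 0 0 0 -1" --pt "0 -0.0075 0.086 0 0 0 -1" --pt "0 -0.006 0.096 0 0 0 -1"

```text
clock: 8.43
tcp_pos: [0.4768, 0.0702, 0.2201]
orientation: [[-0.09, 0.996, 0.0], [0.996, 0.09, -0.0], [-0.0, 0.0, -1.0]]
wrist_force: [1.2, 0.5, 5.7]
gripper_width: -0.0
```

servo_tool --pt "0 0.001 0.006 0 0 0 -1" --pt "0 0.002 0.012 0 0 0 -1" --pt "0 0.003 0.018 0 0 0 -1" --pt "0 0.003 0.021 0 0 0 -1" --pt "0 0.003 0.021 0 0 0 -1"

```text
clock: 8.85
tcp_pos: [0.4795, 0.0703, 0.2041]
orientation: [[-0.089, 0.996, -0.0], [0.996, 0.089, 0.001], [0.001, -0.0, -1.0]]
wrist_force: [-7.1, -0.9, 22.2]
gripper_width: -0.0004
```

Run:
```python
from h import *
snap('scene','s8'); snap('wrist','w8'); s=observe(); print(s['clock'],s['tcp_pos'],s['wrist_force'])
crop('s8',180,120,400,340,3,'s8c')
w=cloud('s8');p=cv2.imread('pics/s8.png'); hsv=cv2.cvtColor(p,cv2.COLOR_BGR2HSV).astype(int);H,S=hsv[...,0],hsv[...,1]
m=(w[...,0]>.8)&(w[...,0]<.97)&(abs(w[...,1]-.1)<.12)&(w[...,2]>.1)&((H<12)|(H>170))
b=w[m]; c=b.mean(0); vt=np.linalg.svd(b-c,full_matrices=False)[2]; print('lid n',vt[2],'deg rad',np.arccos(abs(vt[2][2])))
m=(w[...,0]>.45)&(w[...,0]<.8)&(abs(w[...,1]-.1)<.12)&(w[...,2]>.01)&(H>100)&(H<125)&(S>120)
b=w[m];c=b.mean(0);a=np.linalg.svd(b-c,full_matrices=False)[2][0];a*=np.sign(a[0]);print('lever',np.degrees(np.arcsin(a[2])))
```

```text
8.95 [0.47940976 0.07025852 0.20417651] [-6.46691529 -0.77653757 20.86802759]
lid n [0.2618162  0.02192412 0.9648687 ] deg rad 0.26585314792871334
lever 13.347880008393775
```

View pics/s8c.png

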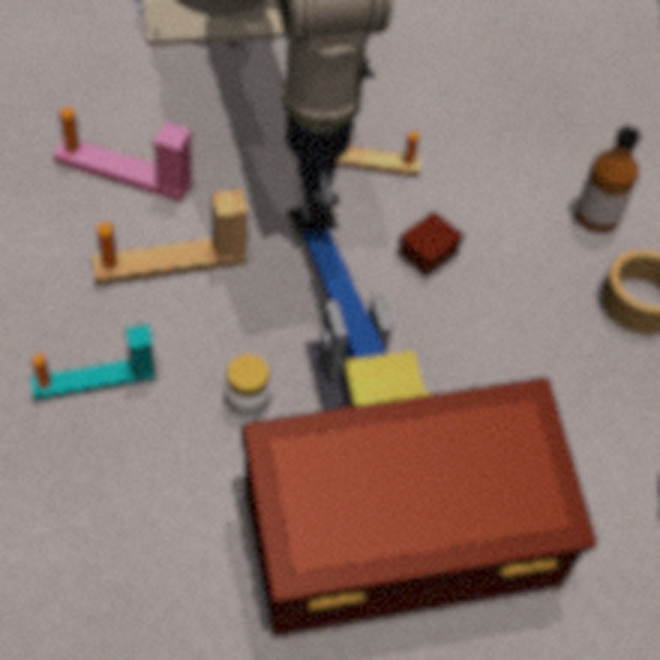

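Run:
```python
from h import *
w=cloud('w8'); p=cv2.imread('pics/w8.png'); hsv=cv2.cvtColor(p,cv2.COLOR_BGR2HSV).astype(int)
m=(hsv[...,0]>100)&(hsv[...,0]<125)&(hsv[...,1]>120)&(w[...,2]>.02)&(w[...,2]<.2)
b=w[m]; c=b.mean(0);a=np.linalg.svd(b-c,full_matrices=False)[2][0];a*=np.sign(a[0]); print(len(b),b.min(0),b.max(0),c,'lever pitch deg',np.degrees(np.arcsin(a[2])),'yaw',np.degrees(np.arctan2(a[1],a[0])), 'top above fulcrum', c+a*(F[0]-c[0])/a[0])
k=w[(hsv[...,2]<60)&(w[...,2]>.015)&(w[...,2]<.05)&(w[...,0]<.56)]; print('pad area',len(k),k.min(0),k.max(0))
z=np.load('t0.npz')
s0,s8=cloud('s0'),cloud('s8')
for n,(x,y) in {'jar':(.714,-.035),'ring':(.53,.202)}.items():
    for g in(s0,s8):
        q=g[(abs(g[...,0]-x)<.05)&(abs(g[...,1]-y)<.05)&(g[...,2]>.03)&(g[...,2]<.07)]; print(n,q.mean(0).round(4))
g=s8;q=g[(abs(g[...,0]-.515)<.03)&(abs(g[...,1]+.035)<.04)&(g[...,2]>.092)&(g[...,2]<.112)]; print('block top',q.mean(0),tocase(q.mean(0)),observe()['wrist_force'])
```

```text
12595 [0.416269   0.05970402 0.02751018] [0.5992384  0.09646549 0.13322183] [0.55277304 0.07966056 0.05155513] lever pitch deg 6.425066020221462 yaw 1.574423648444734 top above fulcrum [0.684      0.08326743 0.06633831]
pad area 6503 [0.36303285 0.05366572 0.01501944] [0.55992691 0.19304106 0.04999526]
jar [ 0.7218 -0.0355  0.053 ]
jar [ 0.7219 -0.0349  0.0525]
ring [0.5357 0.2036 0.0372]
ring [0.5357 0.2039 0.0368]
block top [ 0.51407332 -0.03529867  0.09840619] [-0.18029345 -0.10619527] [-6.46691529 -0.77653757 20.86802759]
```

View pics/w8.png

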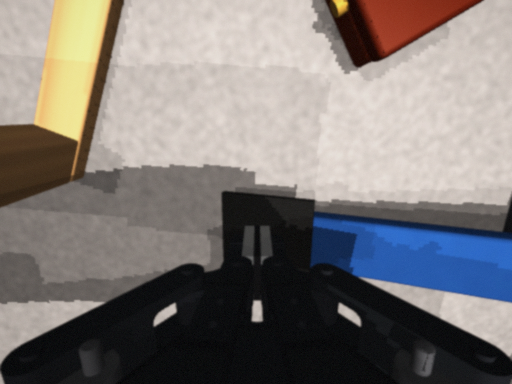

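Run:
```python
from h import *
w=cloud('w8'); A,B,C,D,E_=[pt('w8',*q) for q in((330,240),(400,255),(500,270),(230,200),(306,206))]
for q in(A,B,C,D,E_): print(q.round(4))
print('pitch',np.degrees(np.arctan2(C[2]-A[2],np.hypot(*(C-A)[:2]))), 'top z at fulcrum', A[2]+(C[2]-A[2])/(C[0]-A[0])*(F[0]-A[0]))
A,B=pt('s8',290,205),pt('s8',298,228); print(A,B)
```

```text
[0.516  0.0782 0.0393]
[0.5492 0.0776 0.049 ]
[0.5899 0.08   0.0607]
[0.4603 0.0909 0.0243]
[0.5009 0.0956 0.0378]
pitch 16.150363518427092 top z at fulcrum 0.08791477890581531
[0.56222341 0.07959027 0.0503648 ] [0.68579256 0.0840603  0.08682616]
```

The pad is at x≈0.4805, z≈0.031, matching the full-press position. The lid reads 0.266 rad, the lever is seated and the bystanders haven't moved, so I'm handing in.

Run:
```python
from workcell import *
print(finish_job()); s=observe(); print(s['clock'],s['wrist_force'],s['tcp_pos'])
```

```text
the job is handed in; nothing more can be done
None
the job is handed in; nothing more can be done
```

I slid the wooden chock about 115 mm sideways by its peg with the closed fingers. I then pressed the lever's pad down along its arc to the table and handed in at about 9 s while still holding it there; no verdict was reported.

| Last check | Reading |
|---|---|
| Lid angle | 0.266 rad (over 0.23 needed) |
| Pad height | about 31 mm (about 30 mm is fully down) |
| Push on the pad | about 21 N down, plus 6.5 N sideways from the pad's slope |
| Chock | on the table, upright in the picture; block centre about 106 mm to the side of the lever (over 36 mm needed) |
| Jar and ring box | moved less than 1 mm |

- **Lever angle:** the readings disagreed. Three rough fits gave 6°, 13° and 16° against the expected 18°. The 6° and probably the 13° fit included stray points; the 16° reading and the pad position fit a full press.
- **Lever seating:** I judged this from the lever's height above the fulcrum, about 88 mm against about 91 mm at rest. I did not measure the pivot distance itself.
- **Other bystanders:** I did not measure the polish, tape roll, screwdriver and carton again; the arm went nowhere near them at table height.

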